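# Push the failed module under the reject bin's spring flap

### The arm

A 7-joint arm with a two-finger parallel gripper is mounted at the origin on a cart in front of the work surface, level with it; the furniture and walls round the work are solid. World frame = base frame: x ahead of the robot, y to its left, z up, the work surface at z = 0. Lengths are in m, angles in rad, forces in N, time in s.
With the tool pointing down it reaches from about 0.4 to 0.875 m from the base axis. Payload 4.4 kg.
Tool frame: the origin (TCP) lies at the very end of the fingers, on their centre line; the grasp point (between the pads) lies 19 mm behind it; y points along the fingers, z is the direction in which the jaws open and shut, and the axes are right-handed (so a half turn about y gives the same grasp; the last joint's range is limited). The gripper opens to 85 mm and grips with 20 to 120 N. Pads are 22 mm wide; open, the fingers measure 114 mm over their backs; the gripper's body (76 mm by 85 mm) begins 54 mm behind the grasp point. The pads swing forward as they close: fully open they stand 13 mm farther back than shut.
Start: joints at [-1.202, 0.628, 0.038, 1.517, -0.027, 0.996, -0.02], TCP at [0.274, 0.59, 0.231] pointing down, gripper open.
Joint ranges: [-3.06, 3.06], [-0.37, 2.12], [-1.25, 1.32], [0.18, 2.47], [-1.1, 4.24], [0.23, 1.98], [-2.94, 2.94]. Speed limits (rad/s): [2.57, 2.57, 3.14, 3.14, 3.14, 3.14, 3.14].

### API

Orientations are given as a rotation vector (axis times angle).
In Python, from bench import sense, viewer, bot, nets gives the robot as it stands.
- The arm moves only by the tool servo_tool, never from a script. Its arguments are lists of equal length, an entry for each row: "travel": the shift along the tool's x, y, z in units of 60 mm (1.0 is 60 mm), a list of three; "rot": the turn, a rotation vector about the tool's x, y, z in units of 6 degrees (1.0 is 6 degrees), a list of three; "claw": the finger opening in mm, from 0 to 85.4. A call has 1 to 8 rows; each row shifts and turns the commanded pose from where the row before left it, along the tool's axes as they then stand; what a row does not reach is not made up. A row lasts 1/8 s, in which the tool goes at most 62.5 mm and 10.7 degrees, less where a joint would pass 70% of its speed; a pose out of reach is approached as far as the arm can. A call is refused whole if a number of a shift passes 1 or a number of a turn 1, either way. A call with a gripper value outside its range is refused whole. The fingers move at their own pace and stop on an object; "squeeze" is the grip in N (left out, the last holds). Time passes only in rows, so rows that do not move let the fingers close. It gives the time, the measured TCP pose, the force and the opening at its end, in the units of the state.
- sense(): the state, without advancing time (a new reading comes with each control period).
- viewer.snapshot(name): name is "scene" or "top" or "wrist"; returns a dict with "pixels" (480x640x3 uint8, red, green, blue), "K" (3x3 intrinsics, pixels), "dist_coeffs" ([k1, k2, p1, p2, k3] as OpenCV has them; the pictures are not rectified), "camera_from_world" (4x4, takes a point from world to camera coordinates); the wrist camera has in their place "tool_from_camera" (4x4, takes a point from camera to tool coordinates, whose origin is the TCP and whose axes are the tool frame's). Camera axes: x right, y down, z forward; pixel columns grow to the right and rows downward; lengths in m; the calibration is good to about 2 mm. A picture is of the moment at which its call begins: read the wrist's pose just before it. There is no depth.
- bot.hand_in(): hands the job in, once; it reports no verdict.
Trained networks look in the newest picture that a camera, given by its name, has taken for a name from the list of things; names that differ only in an ending like _2 or _b are one class to them, and where a whole thing is asked for, a point or a joint stands for the part that bears it (a point fixed in the world has none). Each returns a list of dicts, best first, with "p" (0 to 1); they miss things now and then, are a little off and sometimes report something else, mostly with a low value. They report only what shows in the picture. A call takes as long as a camera call. They do not tell look-alikes from the thing itself.
- nets.find_in(target, camera): "location" ([x, y, z] in m, in world coordinates, good to about 4 mm: the middle of the surface that is visible of it).
- nets.masks_of(target, camera): "pixels" (480x640 bool, what is visible of it).
- nets.pinpoint(target, camera): "location" ([x, y, z] in m, in world coordinates, good to about 4 mm: a listed point, or the origin of a listed thing).
The state is a dict: "time_s": time; "joint_pos": joint angles; "qvel": joint speeds; "tau": joint torques, N m; "eef_pos": TCP position; "orientation": TCP orientation; "ft_force": force on the tool from outside, world axes, zero at the start; "torque": the same for the moment, N m; "width": opening from 0.0 (shut) to 1.0 (fully open).
Only numpy, scipy, OpenCV 4.12 (cv2) and the standard library are available. Lean on these libraries where they do the work, as an engineer would, in place of code of your own. Each camera call takes 0.05 s, during which the arm holds its last target.

### The job

Put the failed circuit module into the reject bin without picking it up: press the red bar at the bin's side down with one fingertip to hold the spring flap open, and with the other fingertip push the module along the deck and under the flap until it drops inside. Then let the flap spring fully shut. Do not lift the module off the deck, and leave the battery, the capacitor and the tape roll where they stand.

Things in the scene. Friction and masses are not known exactly. Their poses are not given: they have to be found in the camera images.
- reject_bin: Grey sheet-metal reject bin fixed to the bench, 242 x 130 mm with its press bar, 98 mm tall. Origin: on the bench right under the middle of the brink, where the deck ends and the pocket begins. x: the way the module is pushed; y: towards the press bar; z up. Positions called 'bin x, y' below are in this frame; heights are above the bench.
- brink (a point): Middle of the brink, bin (0, 0), height 75 mm = deck height. The aluminium deck reaches from bin x = -133 mm to here, between two guide rails 48 mm apart that rise 8 mm above it.
- pocket (a point): Centre of the pocket's floor, 4 mm above the bench. The pocket takes bin x 0 to 104 mm, is 52 mm wide, walls 86 mm high. Once its middle is well past the brink, the module tips in by itself and drops about 70 mm.
- axle (a point): Middle of the cover's axle: parallel to the bin's x, at bin y = +46 mm, height 91 mm, from bin x = -134 to +106 mm. The front post under it stands at bin x = -128 mm, is 14 mm wide in y, 98 mm high.
- flap (a joint): Angle of the red one-piece cover about its axle, rad: 0 shut, 0.75 at the stop. Right of the axle (lower y) it is the flap, left of it the press bar: bar down lifts the flap. A spring shuts it (3 to 5 N at the middle of the bar). From 0.55 rad the module passes freely. At the stop the flap's right edge is 145 mm high.
- skirt (a point): Middle of the lower edge of the flap's front skirt, shut: bin x 5 to 8 mm, 3 mm above the deck. It bars the way: the module cannot be pushed in while the flap is shut. The flap's roof lies behind it, bin x 5 to 105 mm. This point rises with the flap.
- press_bar (a point): Centre of the press bar's top (red, dark rubber pad). The bar is 3 mm thick, bin x -119 to +7 mm, 3 to 48 mm from the axle; a fingertip can press and slide anywhere along it. It rises away from the axle at 0.26 rad when shut, falls at 0.49 at the stop. Pressed 22 mm from the axle, the flap is 0.70 rad open with the fingertip 8 mm above deck height: level with the module.
- module_center (a point): Centre of the failed module, half-way up: small green circuit board with a coil, 60 x 40 x 18 mm, 0.05 to 0.1 kg, lying on the deck between the rails, its long side (its y axis) along the bin's x. Board 4 mm thick; the components on it, 48 x 32 mm, reach up to 18 mm. Starts with its centre 48 to 72 mm before the brink.
- battery: Bystander: small blue and yellow battery, 35 x 50 x 54 mm, standing beside the bin; origin at the centre of its underside.
- brown_capacitor: Bystander: brown capacitor, 25 mm across and 36 mm tall, standing on end beside the bin; origin at the centre of its underside.
- green_tape: Bystander: roll of green tape, 58 mm across, 18 mm tall, lying beyond the press bar; origin at the centre of its underside.
Not all that is in view belongs to the job. Of the things like the part that bears module_center, leave any that is brown or orange; of the rest the larger one is meant.

How it is judged:
On the way, in this order (a step that is already met when the one before it is completed fails the run):
1. the flap is held open while the module still lies on the deck (value of joint flap above 0.45 rad and x of module_center in the frame of reject_bin below -0.015 m and z of module_center in the frame of reject_bin above 0.08 m), for 0.2 s.
2. the module's middle passes the brink while the flap is held open (value of joint flap above 0.35 rad and x of module_center in the frame of reject_bin above 0.005 m).
At the end, for the whole second after the job is handed in: The module lies inside the bin's pocket (its centre at least 15 mm below the deck and within the pocket's walls), the flap is shut (under 0.05 rad), and the battery, the capacitor and the tape roll are within 20 mm of where they stood (x of module_center in the frame of reject_bin between 0.005 and 0.104 m and y of module_center in the frame of reject_bin between -0.03 and 0.03 m and z of module_center in the frame of reject_bin below 0.06 m and value of joint flap below 0.05 rad and distance of each of battery, brown_capacitor, green_tape from where it was at the start of the episode below 0.02 m); the robot touches nothing.
It fails at once if the module is lifted more than 15 mm off the deck (z of module_center in the frame of reject_bin above 0.099 m).
It fails at once if the module leaves the deck to the side (y of module_center in the frame of reject_bin above 0.032 m or y of module_center in the frame of reject_bin below -0.032 m).
It fails at once if a bystander is knocked away (distance of any of battery, brown_capacitor, green_tape from where it was at the start of the episode above 0.03 m).
It also fails if it takes over 48 s, if anything falls off the work surface, if the arm or the gripper's body presses on something with over 40 N, if the wrist force passes 120 N, or if a joint passes its speed limit or range.

## Working session

There is one attempt and no reset: what is moved stays moved. The work goes in short steps, Python scripts to look and compute and a tool call to move; the robot and the scene stay as the last step left them, time stands still between calls to the robot, and variables do not carry over. Pictures are saved under pics/ and viewed, and the job is handed in when it is done.

Besides the shell and the picture viewer there is one more tool, called after ">>>" by a JSON object that holds its "api" and its "payload", one argument or row to a line. servo_tool: Moves the arm, as the interface text tells. Its arguments: {"type":"object","properties":{"travel":{"type":"array","items":{"type":"array","items":{"type":"number"}}},"rot":{"type":"array","items":{"type":"array","items":{"type":"number"}}},"claw":{"type":"array","items":{"type":"number"}},"squeeze":{"type":"number"}},"required":["travel","rot","claw"]}

```bash
mkdir -p pics; ls; python3 - <<'E'
from bench import sense, viewer, bot, nets
import cv2
s=sense(); print({k:(v if not hasattr(v,'round') else v) for k,v in s.items()})
for c in ["scene","top"]:
    d=viewer.snapshot(c); cv2.imwrite(f"pics/{c}0.png",d["pixels"][:,:,::-1])
    for t in ["brink","pocket","axle","skirt","press_bar","module_center","reject_bin","battery","brown_capacitor","green_tape"]:
        try:
            print(c,t,[(round(float(r["p"]),2),[round(float(x),4) for x in r["location"]]) for r in nets.pinpoint(t,c)][:4])
        except Exception as e: print(t,e)
print(sense()["time_s"])
E
```

```text
pics
{'time_s': 0.0, 'joint_pos': array([-1.20177957,  0.62937084,  0.03844212,  1.51838877, -0.02699241,
        0.99629579, -0.01996816]), 'qvel': array([ 0.00093881, -0.00111085,  0.00171727,  0.00131402, -0.00039379,
       -0.00261002,  0.00132863]), 'tau': array([-1.38561732e-03, -5.63393712e+01,  1.22597516e+00, -1.93444902e+01,
        1.11124539e-02,  1.06190558e-02, -4.02865837e-06]), 'eef_pos': array([0.27351624, 0.58894741, 0.23036645]), 'orientation': array([-1.54567902,  0.34138408, -0.34077315]), 'ft_force': array([ 0.51691026, -0.65085378,  0.30200378]), 'torque': array([ 0.0294612 , -0.03270699, -0.01093739]), 'width': 1.0041836444792092}
scene brink [(0.9, [0.6272, 0.0262, 0.0749])]
scene pocket [(0.56, [0.6748, 0.0408, 0.0071]), (0.3, [0.6267, 0.0275, -0.0017])]
scene axle [(0.71, [0.598, 0.0653, 0.0902])]
scene skirt [(0.73, [0.6304, 0.0241, 0.077])]
scene press_bar [(0.72, [0.5454, 0.0842, 0.1012])]
scene module_center [(0.87, [0.4083, 0.0101, 0.0104]), (0.65, [0.5629, 0.0097, 0.083]), (0.53, [0.6746, -0.1799, 0.0085])]
scene reject_bin [(0.56, [0.6274, 0.0262, -0.0032]), (0.5, [0.7226, -0.0891, -0.0027]), (0.47, [0.5969, 0.065, 0.0898])]
scene battery [(0.58, [0.5971, -0.1197, 0.0])]
scene brown_capacitor [(0.68, [0.7232, -0.088, -0.0034])]
scene green_tape [(0.74, [0.5202, 0.1729, 0.0058])]
top brink [(0.72, [0.6255, 0.026, 0.074])]
top pocket [(0.74, [0.6742, 0.0426, 0.0051])]
top axle [(0.75, [0.6025, 0.064, 0.0911]), (0.47, [0.6346, 0.0252, 0.0779])]
top skirt []
top press_bar [(0.59, [0.5501, 0.0833, 0.1018])]
top module_center [(0.9, [0.4112, 0.0037, 0.0057]), (0.82, [0.5637, 0.014, 0.0827]), (0.67, [0.6244, 0.0256, 0.0742]), (0.65, [0.6723, -0.1849, 0.0052])]
top reject_bin []
top battery [(0.56, [0.5947, -0.1192, 0.0006])]
top brown_capacitor [(0.5, [0.7176, -0.0886, 0.0046])]
top green_tape [(0.63, [0.5207, 0.1745, 0.0058])]
1.1
```

View pics/scene0.png

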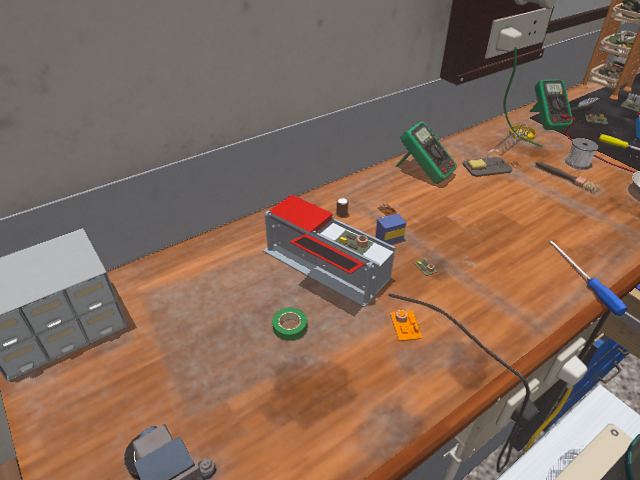

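View pics/top0.png

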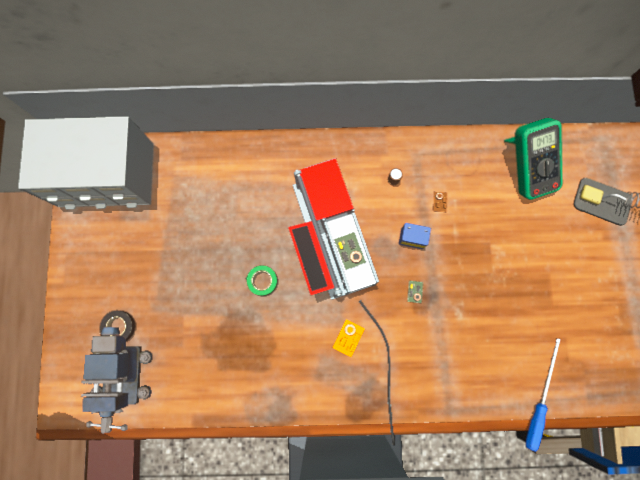

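```bash
cat > h.py <<'E'
import numpy as np, cv2
from scipy.spatial.transform import Rotation as Ro
def binT(p,B):
    x,y,a=p; B=np.atleast_2d(np.array(B,float))
    c,s=np.cos(a),np.sin(a)
    return np.c_[x+c*B[:,0]-s*B[:,1], y+s*B[:,0]+c*B[:,1], B[:,2]]
def tobin(p,W):
    x,y,a=p; W=np.atleast_2d(np.array(W,float)); c,s=np.cos(a),np.sin(a)
    dx,dy=W[:,0]-x,W[:,1]-y
    return np.c_[c*dx+s*dy,-s*dx+c*dy,W[:,2]]
def proj(d,W):
    T=np.array(d["camera_from_world"]); 
    uv,_=cv2.projectPoints(np.array(W,float),cv2.Rodrigues(T[:3,:3])[0],T[:3,3],np.array(d["K"],float),np.array(d["dist_coeffs"],float))
    return uv[:,0]
E
python3 - <<'E'
from h import *
from scipy.optimize import least_squares
from bench import sense, viewer
import pickle
mm=1e-3
obs=[((0,0,75),(.6272,.0262)),((0,0,75),(.6255,.026)),((52,0,4),(.6748,.0408)),((52,0,4),(.6742,.0426)),((-14,46,91),(.598,.0653)),((-14,46,91),(.6025,.064)),
((-56,70.6,98),(.5454,.0842)),((-56,70.6,98),(.5501,.0833)),((0,0,0),(.6274,.0262)),((6.5,0,78),(.6304,.0241))]
f=lambda p:np.concatenate([(binT(p,np.array(b)*mm)[0,:2]-w) for b,w in obs])
r=least_squares(f,[.626,.026,.3]); p=r.x; print(p, (r.fun.reshape(-1,2)*1000).round(1))
print(tobin(p,[[.5629,.0097,.083],[.5637,.014,.0827],[.597,-.1197,0],[.72,-.088,0],[.52,.1737,0]]).round(4))
s=sense(); print(Ro.from_rotvec(s["orientation"]).as_matrix().round(3))
ca,sa=np.cos(.26),np.sin(.26)
bar=[(X,46+t*ca,91+t*sa) for X,t in[(-119,3),(-119,48),(7,48),(7,3)]]
deck=[(-133,-24,75),(-133,24,75),(0,24,75),(0,-24,75)]
pk=[(0,-26,86),(104,-26,86)]
ax=[(-134,46,91),(106,46,91)]
for c in ["scene","top"]:
    d=viewer.snapshot(c); pickle.dump({k:np.array(v) for k,v in d.items()},open(f"{c}.pkl","wb"))
    im=np.ascontiguousarray(d["pixels"][:,:,::-1])
    cc=proj(d,binT(p,[[-.02,.02,.08]]))[0]
    x0,y0=int(cc[0])-80,int(cc[1])-80
    k=5; crop=cv2.resize(im[y0:y0+120+40,x0:x0+160],None,fx=k,fy=k,interpolation=cv2.INTER_CUBIC)
    crop=crop[:,:]
    for L,col,cl in[(bar,(255,255,0),1),(deck,(255,0,255),1),(pk,(0,255,0),0),(ax,(0,255,255),0)]:
        q=((proj(d,binT(p,np.array(L)*mm))-[x0,y0]+.5)*k).astype(int)
        cv2.polylines(crop,[q.reshape(-1,1,2)],bool(cl),col,1)
    cv2.imwrite(f"pics/ov_{c}.png",cv2.resize(crop,(600,600)))
E
```

```text
[0.62457543 0.02656594 0.2682547 ] [[-2.6  0.4]
 [-0.9  0.6]
 [-0.1 -0.5]
 [ 0.5 -2.3]
 [ 0.9  1.9]
 [-3.6  3.2]
 [ 6.5 -4.4]
 [ 1.8 -3.5]
 [-2.8  0.4]
 [ 0.4  4.2]]
[[-6.390e-02  1.000e-04  8.300e-02]
 [-6.200e-02  4.000e-03  8.270e-02]
 [-6.540e-02 -1.337e-01  0.000e+00]
 [ 6.160e-02 -1.358e-01  0.000e+00]
 [-6.180e-02  1.696e-01  0.000e+00]]
[[ 0.907 -0.     0.421]
 [-0.421  0.     0.907]
 [-0.    -1.     0.   ]]
```

```bash
ls pics
```

```text
ov_scene.png
ov_top.png
scene0.png
top0.png
```

View pics/ov_scene.png

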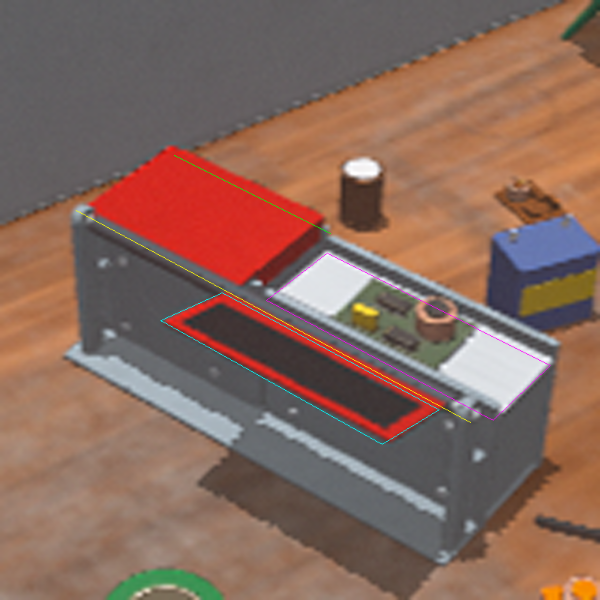

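View pics/ov_top.png

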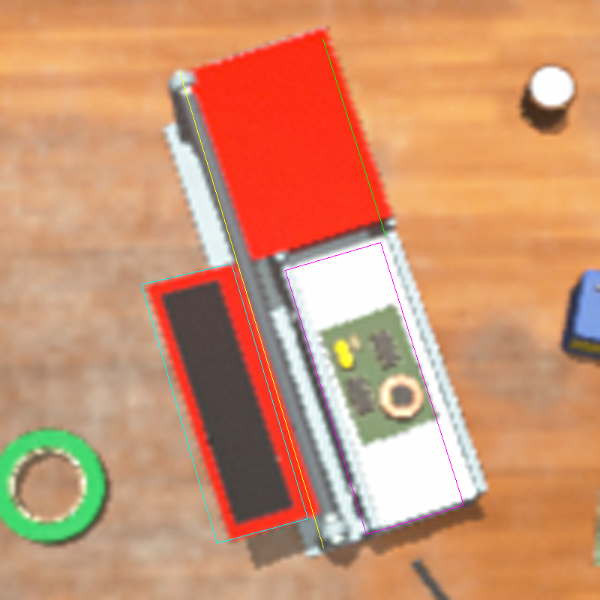

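```bash
cat > fit.py <<'E'
from h import *
from scipy.optimize import least_squares
import pickle
mm=1e-3
ca,sa=np.cos(.26),np.sin(.26)
B=lambda X,t:(X,46+t*ca-1.5*sa,91+t*sa+1.5*ca)
p0=[0.62457543,0.02656594,0.2682547]
D={c:pickle.load(open(f"{c}.pkl","rb")) for c in["scene","top"]}
off={}
for c in D:
    cc=proj(D[c],binT(p0,[[-.02,.02,.08]]))[0]; off[c]=np.array([int(cc[0])-80,int(cc[1])-80])
O=[("scene",B(7,48),(165,320)),("scene",B(7,3),(222,294)),("scene",B(-119,3),(441,407)),("scene",B(-119,48),(387,440)),
("top",B(7,48),(150,285)),("top",B(-119,48),(232,537)),("top",B(-119,3),(318,512)),("top",B(7,3),(233,265)),
("scene",(-133,-24,75),(552,361)),("scene",(-133,24,75),(500,413)),("top",(-133,24,75),(368,531)),
("scene",(106,46,91),(80,212)),("top",(106,46,91),(183,78))]
def f(q):
    out=[]
    for c,b,px in O:
        uv=proj(D[c],binT(q[:3],[np.array(b)*mm]))[0]
        tgt=(np.array(px)/3.75-.5)+off[c]
        out.append(uv+q[3:5]*(c=="scene")+q[5:7]*(c=="top")-tgt)
    return np.r_[np.concatenate(out),q[3:]*.7]
r=least_squares(f,p0+[0]*4,loss="soft_l1"); print(r.x.round(4)); print(f(r.x)[:-4].reshape(-1,2).round(1).tolist())
# pixel size
for c in D:
    a=proj(D[c],binT(p0,[[0,0,.08],[.01,0,.08],[0,.01,.08]])); print(c,np.linalg.norm(a[1]-a[0])/10,np.linalg.norm(a[2]-a[0])/10,"px/mm")
def unp(c,px,z,ofs):
    d=D[c]; uv=np.array(px)/3.75-.5+off[c]-ofs
    n=cv2.undistortPoints(uv.reshape(1,1,2),d["K"],d["dist_coeffs"])[0,0]
    T=np.linalg.inv(d["camera_from_world"]); dr=T[:3,:3]@[n[0],n[1],1]; o=T[:3,3]; return o+dr*(z-o[2])/dr[2]
q=r.x
print("mod top",[ (tobin(q[:3],unp("top",px,.079,q[5:7]))[0]*1000).round(1).tolist() for px in[(320,330),(402,305),(438,418),(363,443)]])
print("mod scene",[ (tobin(q[:3],unp("scene",px,.079,q[3:5]))[0]*1000).round(1).tolist() for px in[(372,277),(437,368),(330,318),(475,335)]])
print("coil top",(tobin(q[:3],unp("top",(400,395),.093,q[5:7]))[0]*1000).round(1))
print("battery etc",(tobin(q[:3],[[.596,-.1195,0],[.72,-.088,0],[.52,.1737,0]])*1000).round(0))
E
python3 fit.py
```

```text
[ 0.6261  0.0249  0.2839 -0.0976  0.667   0.3433  0.2219]
[[-0.2, -0.3], [0.8, -0.9], [0.8, -0.7], [0.4, -0.1], [-0.7, -0.3], [-1.2, 1.4], [-0.0, 1.0], [1.0, -0.8], [0.0, 0.4], [-0.9, 1.3], [2.1, 0.1], [-1.1, 0.2], [-0.4, -1.7]]
scene 0.47221665711800337 0.4294632410251708 px/mm
top 0.5404400454097348 0.5518372443919678 px/mm
mod top [[-33.6, 19.9, 79.0], [-33.9, -21.4, 79.0], [-91.0, -20.6, 79.0], [-91.6, 17.1, 79.0]]
mod scene [[-32.0, -18.2, 79.0], [-94.9, 17.0, 79.0], [-34.4, 19.6, 79.0], [-95.8, -13.7, 79.0]]
coil top [-76.8  -5.3  93. ]
battery etc [[ -69. -130.    0.]
 [  58. -135.    0.]
 [ -60.  173.    0.]]
```

```bash
cat >> h.py <<'E'
P=[0.6261,0.0249,0.2839]
def status(goal=None):
    from bench import sense
    s=sense(); R=Ro.from_rotvec(s["orientation"]).as_matrix()
    print("t",round(s["time_s"],2),"pos",s["eef_pos"].round(4),"bin",(tobin(P,s["eef_pos"])[0]*1000).round(1),"F",s["ft_force"].round(1),"w",round(s["width"]*85.4,1))
    a=P[2]; Rt=np.array([[np.cos(a),0,-np.sin(a)],[np.sin(a),0,np.cos(a)],[0,-1,0]])
    print("rot to go (tool, units 6deg)",(np.degrees(Ro.from_matrix(R.T@Rt).as_rotvec())/6).round(2))
    if goal is not None:
        g=binT(P,np.array(goal)*1e-3)[0]
        print("travel to go (tool, units 60mm)",(R.T@(g-s["eef_pos"])/.06).round(2))
    return s,R
E
python3 -c "
from h import *
status([-106,37,200])"
```

```text
t 1.2 pos [0.2738 0.5895 0.2313] bin [-180.1  640.7  231.3] F [ 0.3 -0.6 -1. ] w 85.1
rot to go (tool, units 6deg) [ 0.   -6.86 -0.  ]
travel to go (tool, units 60mm) [ 7.55  0.52 -6.76]
```

>>> {"api": "servo_tool", "payload": {
  "travel": [
    [0.4,0,-0.35],
    [0.63,0,-0.56],
    [0.63,0,-0.56],
    [0.63,0,-0.56],
    [0.63,0,-0.56],
    [0.63,0,-0.56],
    [0.63,0,-0.56],
    [0.63,0,-0.56]
  ],
  "rot": [
    [0,0,0],
    [0,0,0],
    [0,0,0],
    [0,0,0],
    [0,0,0],
    [0,0,0],
    [0,0,0],
    [0,0,0]
  ],
  "claw": [60,60,60,60,60,60,60,60]
}}

```text
time_s: 2.2
eef_pos: [0.4283, 0.2342, 0.2316]
orientation: [-1.543, 0.34, -0.341]
ft_force: [0.7, 0.1, -0.2]
width: 0.704
```

```bash
python3 -c "
from h import *
status([-106,37,200])"
```

```text
t 2.2 pos [0.4283 0.2342 0.2316] bin [-131.3  256.3  231.6] F [ 0.7  0.1 -0.2] w 60.1
rot to go (tool, units 6deg) [-0.   -6.86  0.01]
travel to go (tool, units 60mm) [ 2.72  0.53 -2.47]
```

>>> {"api": "servo_tool", "payload": {
  "travel": [
    [0.63,0,-0.57],
    [0.69,0,-0.63],
    [0.7,0,-0.63],
    [0.7,0,-0.63],
    [0,0,0],
    [0,0,0],
    [0,0,0],
    [0,0,0]
  ],
  "rot": [
    [0,0,0],
    [0,0,0],
    [0,0,0],
    [0,0,0],
    [0,-1,0],
    [0,-1,0],
    [0,-1,0],
    [0,-1,0]
  ],
  "claw": [60,60,60,60,60,60,60,60]
}}

```text
time_s: 3.2
eef_pos: [0.5136, 0.0329, 0.2314]
orientation: [-1.571, 0.01, -0.01]
ft_force: [-0.5, 1.0, -0.2]
width: 0.704
```

>>> {"api": "servo_tool", "payload": {
  "travel": [
    [0,0,0],
    [0,0,0],
    [0,0,0],
    [0,0,0]
  ],
  "rot": [
    [0,-1,0],
    [0,-1,0],
    [0,-0.86,0],
    [0,0,0]
  ],
  "claw": [60,60,60,60]
}}

```text
time_s: 3.7
eef_pos: [0.5135, 0.0329, 0.2314]
orientation: [-1.559, -0.222, 0.221]
ft_force: [0.9, 0.4, -0.1]
width: 0.702
```

```bash
python3 - <<'E'
from h import *
from bench import *
import pickle
s,R=status([-106,37,200])
d=viewer.snapshot("wrist"); d={k:np.array(v) for k,v in d.items()}; d["pos"]=s["eef_pos"]; d["R"]=R
pickle.dump(d,open("wrist.pkl","wb"))
T=np.eye(4);T[:3,:3]=R;T[:3,3]=s["eef_pos"]
d["camera_from_world"]=np.linalg.inv(T@d["tool_from_camera"])
print(d["tool_from_camera"].round(3))
im=np.ascontiguousarray(d["pixels"][:,:,::-1]); cv2.imwrite("pics/w1raw.png",im)
mm=1e-3;ca,sa=np.cos(.26),np.sin(.26)
B=lambda X,t:(X,46+t*ca-1.5*sa,91+t*sa+1.5*ca)
for L,col in[([B(-119,3),B(-119,48),B(7,48),B(7,3)],(255,255,0)),([(-133,-24,75),(-133,24,75),(0,24,75),(0,-24,75)],(255,0,255)),([(-93,-20,79),(-93,20,79),(-33,20,79),(-33,-20,79)],(0,255,0)),([(-134,46,91),(106,46,91)],(0,255,255))]:
    q=proj(d,binT(P,np.array(L)*mm)).astype(int); print(q.tolist())
    cv2.polylines(im,[q.reshape(-1,1,2)],True,col,1)
cv2.imwrite("pics/w1.png",im)
for t in ["brink","axle","press_bar","module_center","skirt"]:
    print(t,[(round(float(r["p"]),2),(tobin(P,r["location"])[0]*1000).round(1)) for r in nets.pinpoint(t,"wrist")][:3])
E
```

```text
t 3.7 pos [0.5135 0.0329 0.2314] bin [-105.8   39.2  231.4] F [ 0.9  0.4 -0.1] w 60.0
rot to go (tool, units 6deg) [-0.   -0.01  0.  ]
travel to go (tool, units 60mm) [-0.    0.52 -0.04]
[[ 0.001  0.952  0.306 -0.077]
 [ 0.    -0.306  0.952 -0.144]
 [ 1.    -0.001 -0.001 -0.   ]
 [ 0.     0.     0.     1.   ]]
[[333, 211], [395, 214], [387, 367], [332, 359]]
[[238, 188], [301, 188], [303, 340], [248, 340]]
[[246, 239], [296, 239], [298, 308], [250, 308]]
[[330, 190], [329, 451]]
brink [(0.84, array([-0.9,  3.6, 73.9]))]
axle [(0.7, array([-12.2,  48.1,  93.3]))]
press_bar [(0.81, array([-58.4,  77. ,  99. ]))]
module_center [(0.88, array([-166.2,  -98.3,    4.8])), (0.78, array([-206.2,   48.1,    8.7])), (0.65, array([ -14.8, -209.2,    7.5]))]
skirt []
```

View pics/w1.png

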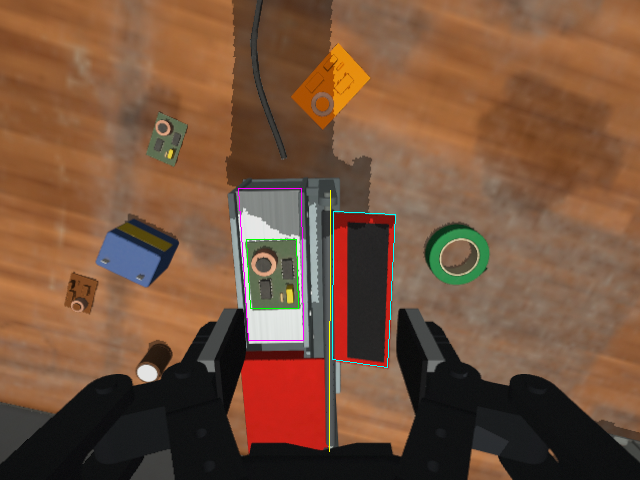

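```bash
python3 - <<'E'
from h import *
import pickle
d=pickle.load(open("wrist.pkl","rb"))
C=np.linalg.inv(d["tool_from_camera"]); d["camera_from_world"]=C
for x in(-11,0,11):
  for y in (0,-5,-9,-13):
    print(x,y,proj(d,np.array([(x,y,-44.5),(x,y,-30),(x,y,30),(x,y,44.5)])*1e-3).round(0).tolist())
im=d["pixels"][:,:,::-1]
cv2.imwrite("pics/w1z.png",cv2.resize(im[290:420,170:470],None,fx=2.6,fy=2.6,interpolation=cv2.INTER_CUBIC))
E
```

```text
-11 0 [[211.0, 293.0], [247.0, 293.0], [397.0, 293.0], [433.0, 293.0]]
-11 -5 [[207.0, 298.0], [244.0, 298.0], [399.0, 298.0], [436.0, 298.0]]
-11 -9 [[204.0, 303.0], [242.0, 303.0], [401.0, 303.0], [439.0, 303.0]]
-11 -13 [[201.0, 308.0], [240.0, 308.0], [403.0, 308.0], [442.0, 308.0]]
0 0 [[213.0, 318.0], [248.0, 318.0], [395.0, 318.0], [430.0, 318.0]]
0 -5 [[210.0, 324.0], [246.0, 324.0], [397.0, 324.0], [434.0, 324.0]]
0 -9 [[207.0, 329.0], [244.0, 329.0], [399.0, 329.0], [437.0, 329.0]]
0 -13 [[204.0, 334.0], [242.0, 334.0], [401.0, 334.0], [440.0, 334.0]]
11 0 [[215.0, 341.0], [250.0, 341.0], [393.0, 341.0], [428.0, 341.0]]
11 -5 [[212.0, 348.0], [248.0, 348.0], [396.0, 348.0], [431.0, 348.0]]
11 -9 [[209.0, 354.0], [246.0, 353.0], [397.0, 353.0], [434.0, 353.0]]
11 -13 [[206.0, 359.0], [244.0, 359.0], [399.0, 359.0], [437.0, 359.0]]
```

View pics/w1z.png

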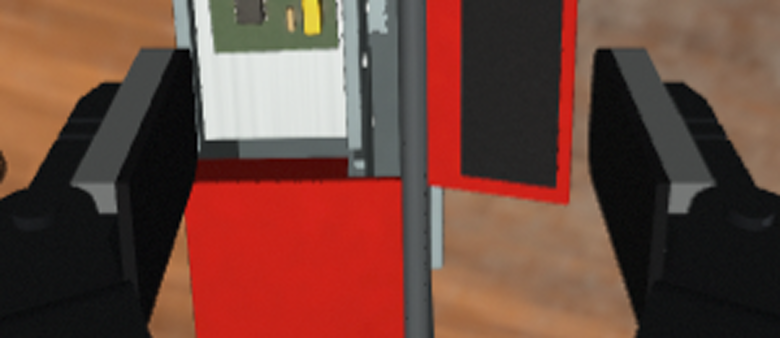

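>>> {"api": "servo_tool", "payload": {
  "travel": [
    [0,0.4,-0.09],
    [0,0.7,0],
    [0,0.6,0],
    [0,0.23,0],
    [0,0,0]
  ],
  "rot": [
    [0,0,0],
    [0,0,0],
    [0,0,0],
    [0,0,0],
    [0,0,0]
  ],
  "claw": [64,64,64,64,64]
}}

```text
time_s: 4.62
eef_pos: [0.5147, 0.0279, 0.1151]
orientation: [-1.559, -0.222, 0.224]
ft_force: [0.5, -0.1, 0.3]
width: 0.75
```

```bash
cat > look.py <<'E'
from h import *
from bench import *
import sys
n=sys.argv[1]
s,R=status([-106,34,110])
for c in sys.argv[2:]:
    d=viewer.snapshot(c); d={k:np.array(v) for k,v in d.items()}
    im=np.ascontiguousarray(d["pixels"][:,:,::-1])
    if c=="scene": im=cv2.resize(im[170:320,240:440],None,fx=4,fy=4,interpolation=cv2.INTER_CUBIC)
    if c=="top": im=cv2.resize(im[150:310,260:420],None,fx=3.75,fy=3.75,interpolation=cv2.INTER_CUBIC)
    cv2.imwrite(f"pics/{n}_{c}.png",im)
E
python3 look.py a wrist scene
```

```text
t 4.62 pos [0.5147 0.0279 0.1151] bin [-106.1   34.1  115.1] F [ 0.5 -0.1  0.3] w 64.0
rot to go (tool, units 6deg) [-0.   -0.   -0.01]
travel to go (tool, units 60mm) [ 0.    0.09 -0.  ]
```

View pics/a_wrist.png

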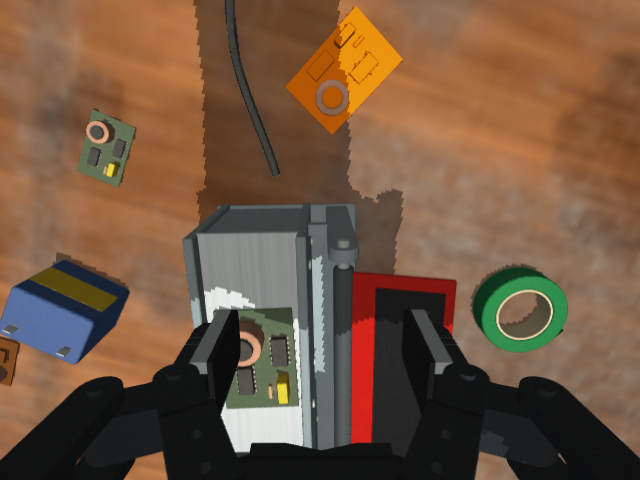

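View pics/a_scene.png

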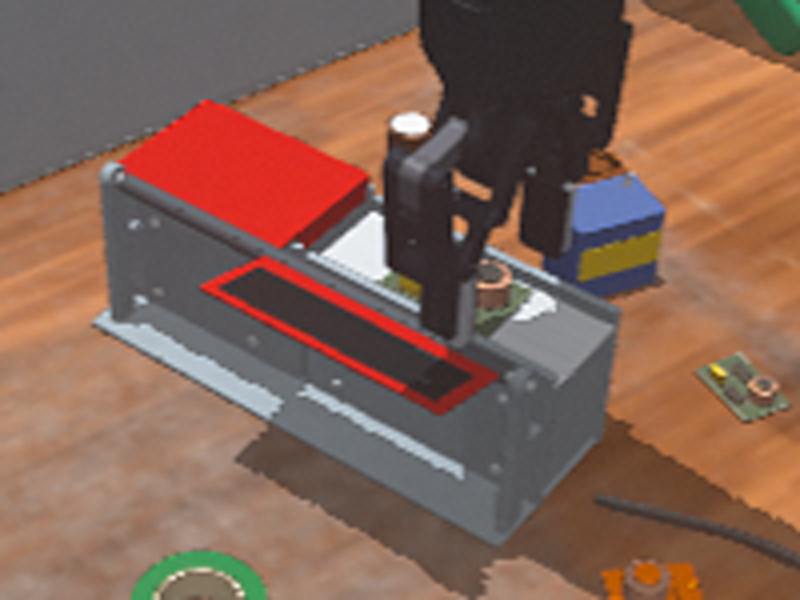

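>>> {"api": "servo_tool", "payload": {
  "travel": [
    [0,0.2,0],
    [0,0.2,0],
    [0,0,0]
  ],
  "rot": [
    [0,0,0],
    [0,0,0],
    [0,0,0]
  ],
  "claw": [64,64,64]
}}

```text
time_s: 5.1
eef_pos: [0.5149, 0.0279, 0.0909]
orientation: [-1.559, -0.222, 0.223]
ft_force: [-0.2, -0.6, 2.3]
width: 0.75
```

```bash
python3 look.py b wrist scene
```

```text
t 5.1 pos [0.5149 0.0279 0.0909] bin [-105.9   34.    90.9] F [-0.2 -0.6  2.3] w 64.1
rot to go (tool, units 6deg) [-0. -0. -0.]
travel to go (tool, units 60mm) [-0.   -0.32  0.  ]
```

View pics/b_wrist.png

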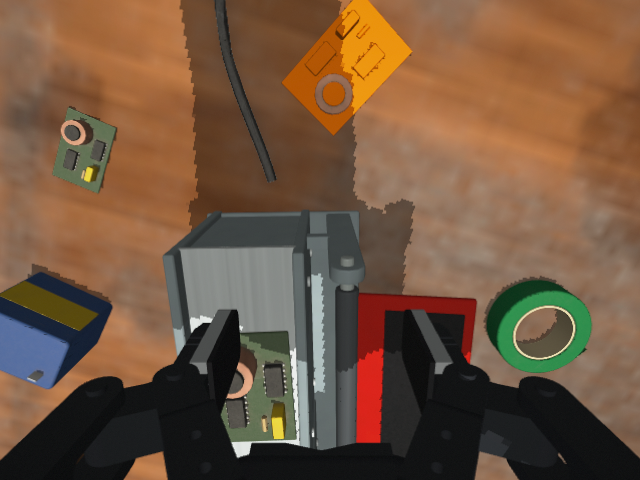

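View pics/b_scene.png

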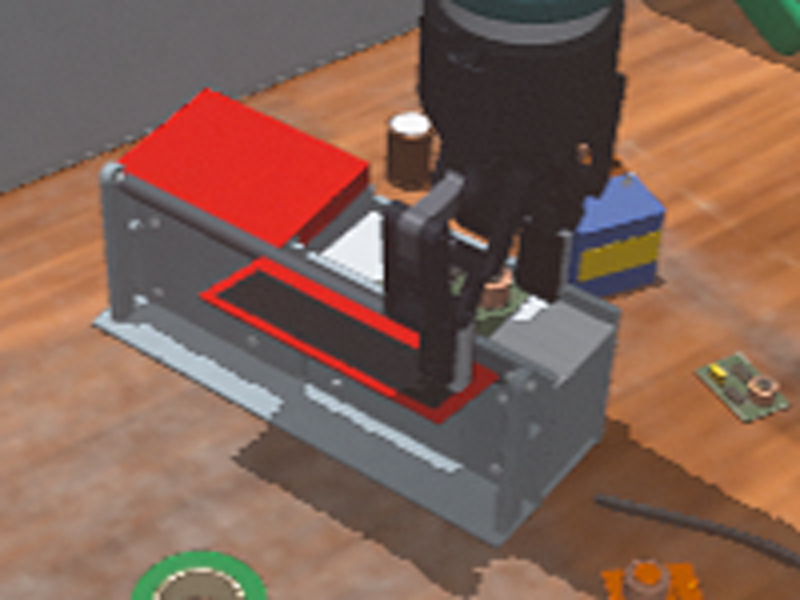

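```bash
cat >> h.py <<'E'
def wrist_unp(d,R,pos,px,z):
    n=cv2.undistortPoints(np.array(px,float).reshape(1,1,2),np.array(d["K"]),np.array(d["dist_coeffs"]))[0,0]
    T=np.eye(4);T[:3,:3]=R;T[:3,3]=pos
    T=T@np.array(d["tool_from_camera"]); dr=T[:3,:3]@[n[0],n[1],1]; o=T[:3,3]
    return tobin(P,o+dr*(z-o[2])/dr[2])[0]*1000
E
python3 - <<'E'
from h import *
import pickle
from bench import *
d=pickle.load(open("wrist.pkl","rb")); s,R=status()
for px,z in[((270,333),.079),((290,331),.079),((298,440),.079),((237,358),.09),((268,364),.085),((362,294),.094),((476,299),.105)]:
    print(px,wrist_unp(d,R,s["eef_pos"],px,z).round(1))
E
```

```text
t 5.2 pos [0.5149 0.0277 0.0915] bin [-105.9   33.9   91.5] F [-0.5 -0.7  2.3] w 64.1
rot to go (tool, units 6deg) [ 0. -0. -0.]
(270, 333) [-91.5  10.6  79. ]
(290, 331) [-92.5  19.7  79. ]
(298, 440) [-31.5  22.1  79. ]
(237, 358) [-85.9  -2.4  90. ]
(268, 364) [-79.4  10.   85. ]
(362, 294) [-117.6   49.8   94. ]
(476, 299) [-120.7   90.1  105. ]
```

>>> {"api": "servo_tool", "payload": {
  "travel": [
    [0,0.07,0],
    [0,0.07,0],
    [0,0.06,0],
    [0,0,0]
  ],
  "rot": [
    [0,0,0],
    [0,0,0],
    [0,0,0],
    [0,0,0]
  ],
  "claw": [64,64,64,64]
}}

```text
time_s: 5.7
eef_pos: [0.515, 0.0278, 0.0793]
orientation: [-1.559, -0.222, 0.223]
ft_force: [-0.9, 0.6, 4.0]
width: 0.746
```

```bash
python3 look.py c wrist scene
```

```text
t 5.7 pos [0.515  0.0278 0.0793] bin [-105.9   33.9   79.3] F [-0.9  0.6  4. ] w 63.7
rot to go (tool, units 6deg) [-0. -0. -0.]
travel to go (tool, units 60mm) [-0.   -0.51  0.  ]
```

View pics/c_wrist.png

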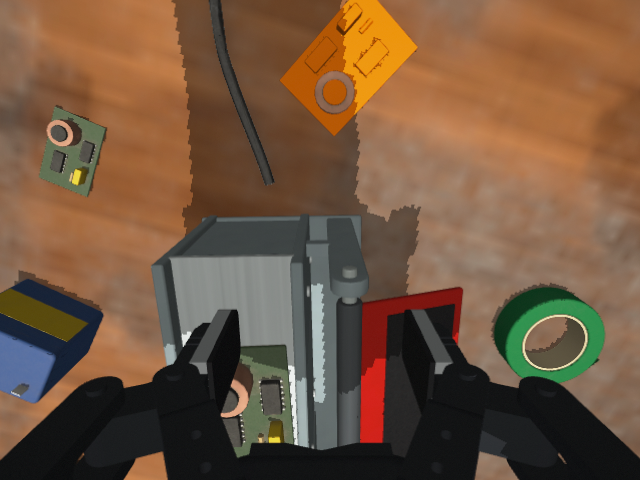

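View pics/c_scene.png

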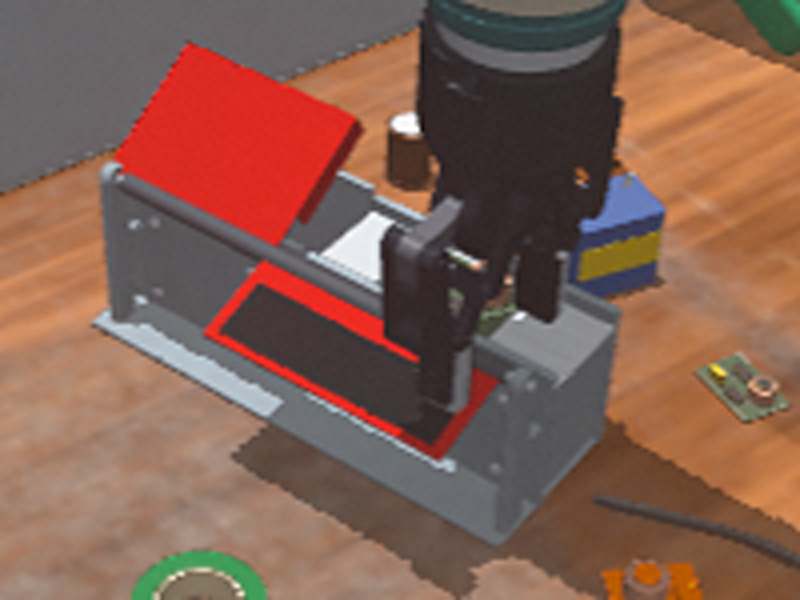

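```bash
cat >> h.py <<'E'
def flap_angle(d,R,pos,px,X=-119,r=48):
    from scipy.optimize import minimize_scalar
    T=np.eye(4);T[:3,:3]=R;T[:3,3]=pos
    e=dict(d); e["camera_from_world"]=np.linalg.inv(T@np.array(d["tool_from_camera"]))
    def f(th):
        b=.26-th; W=binT(P,np.array([[X,46+r*np.cos(b)-1.5*np.sin(b),91+r*np.sin(b)+1.5*np.cos(b)]])*1e-3)
        return proj(e,W)[0]
    m=minimize_scalar(lambda t:np.linalg.norm(f(t)-px),bounds=(-.1,.9),method="bounded")
    return m.x,m.fun
E
python3 - <<'E'
from h import *
import pickle
from bench import *
d=pickle.load(open("wrist.pkl","rb")); s,R=status()
print(flap_angle(d,R,s["eef_pos"],(463,288)))
p=s["eef_pos"].copy();p[2]=.0912; print(flap_angle(d,R,p,(476,299)))
E
```

```text
t 5.8 pos [0.515  0.0278 0.0795] bin [-105.9   33.9   79.5] F [-1.4  0.9  3.4] w 63.9
rot to go (tool, units 6deg) [-0. -0. -0.]
(np.float64(0.5913092547990072), np.float64(3.154635093345147))
(np.float64(0.09898772925428567), np.float64(3.102053064583384))
```

>>> {"api": "servo_tool", "payload": {
  "travel": [
    [0,0.04,0],
    [0,0,0],
    [0,0,0]
  ],
  "rot": [
    [0,0,0],
    [0,0,0],
    [0,0,0]
  ],
  "claw": [64,64,64]
}}

```text
time_s: 6.18
eef_pos: [0.5151, 0.0274, 0.0772]
orientation: [-1.56, -0.222, 0.222]
ft_force: [0.0, -0.8, 5.2]
width: 0.748
```

>>> {"api": "servo_tool", "payload": {
  "travel": [
    [0.05,0,0],
    [0.05,0,0],
    [0.05,0,0],
    [0.05,0,0],
    [0.05,0,0],
    [0.05,0,0],
    [0,0,0]
  ],
  "rot": [
    [0,0,0],
    [0,0,0],
    [0,0,0],
    [0,0,0],
    [0,0,0],
    [0,0,0],
    [0,0,0]
  ],
  "claw": [64,64,64,64,64,64,64]
}}

```text
time_s: 7.05
eef_pos: [0.5328, 0.0332, 0.0771]
orientation: [-1.559, -0.223, 0.222]
ft_force: [-2.5, 1.0, 3.7]
width: 0.746
```

```bash
python3 look.py d wrist scene
```

```text
t 7.05 pos [0.5328 0.0332 0.0771] bin [-87.2  34.1  77.1] F [-2.5  1.   3.7] w 63.7
rot to go (tool, units 6deg) [-0.   -0.    0.01]
travel to go (tool, units 60mm) [-0.31 -0.55 -0.  ]
```

View pics/d_wrist.png

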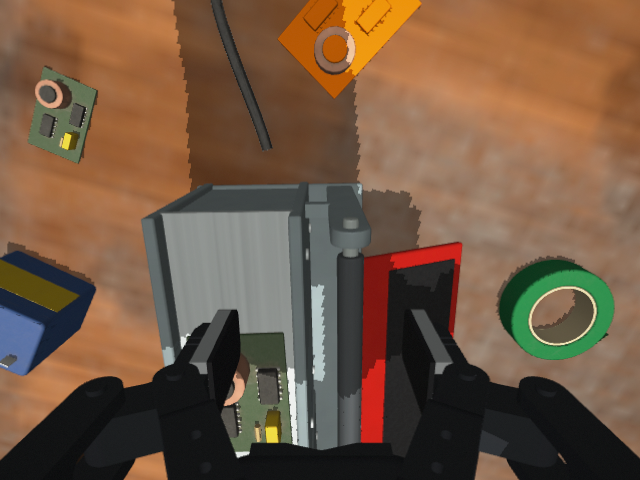

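View pics/d_scene.png

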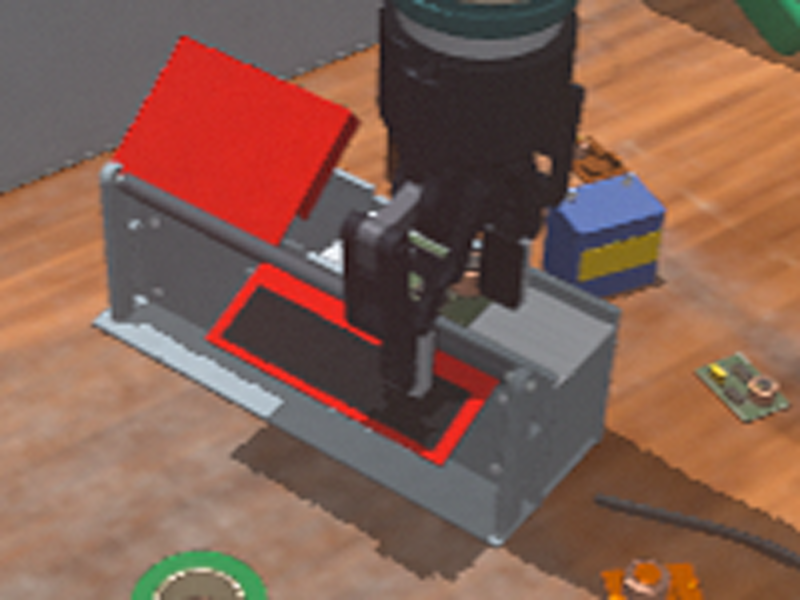

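```bash
python3 - <<'E'
from h import *
import pickle
from bench import *
d=pickle.load(open("wrist.pkl","rb")); s,R=status()
for px,z in[((246,334),.079),((284,332),.079),((292,430),.079)]:
    print(px,wrist_unp(d,R,s["eef_pos"],px,z).round(1))
print(flap_angle(d,R,s["eef_pos"],(462,243)))
E
```

```text
t 7.15 pos [0.5328 0.0332 0.0772] bin [-87.3  34.1  77.2] F [-4.   2.2  3.1] w 63.6
rot to go (tool, units 6deg) [-0.   -0.    0.01]
(246, 334) [-80.8   3.1  79. ]
(284, 332) [-81.7  18.7  79. ]
(292, 430) [-32.1  20.8  79. ]
(np.float64(0.6932978107970146), np.float64(3.4701715811766607))
```

>>> {"api": "servo_tool", "payload": {
  "travel": [
    [0.08,0,0],
    [0.08,0,0],
    [0.08,0,0],
    [0.08,0,0],
    [0.08,0,0],
    [0.08,0,0],
    [0,0,0]
  ],
  "rot": [
    [0,0,0],
    [0,0,0],
    [0,0,0],
    [0,0,0],
    [0,0,0],
    [0,0,0],
    [0,0,0]
  ],
  "claw": [64,64,64,64,64,64,64]
}}

```text
time_s: 8.02
eef_pos: [0.5602, 0.0409, 0.0772]
orientation: [-1.559, -0.223, 0.222]
ft_force: [-3.3, 1.0, 3.9]
width: 0.75
```

```bash
python3 look.py e wrist scene
```

```text
t 8.03 pos [0.5602 0.0409 0.0772] bin [-58.8  33.8  77.2] F [-3.3  1.   3.9] w 64.1
rot to go (tool, units 6deg) [ 0. -0.  0.]
travel to go (tool, units 60mm) [-0.79 -0.55  0.  ]
```

View pics/e_wrist.png

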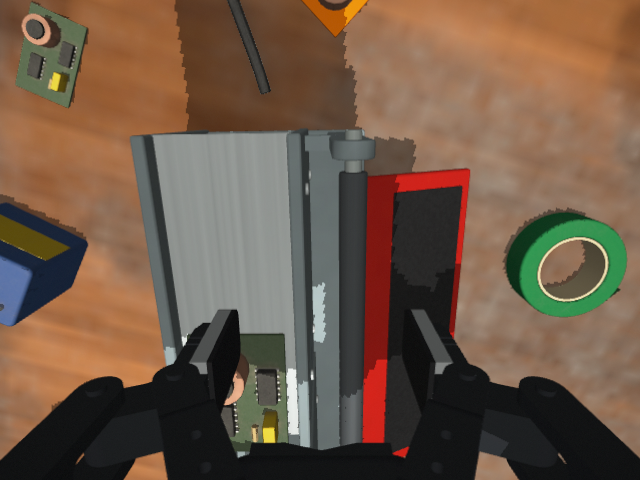

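View pics/e_scene.png

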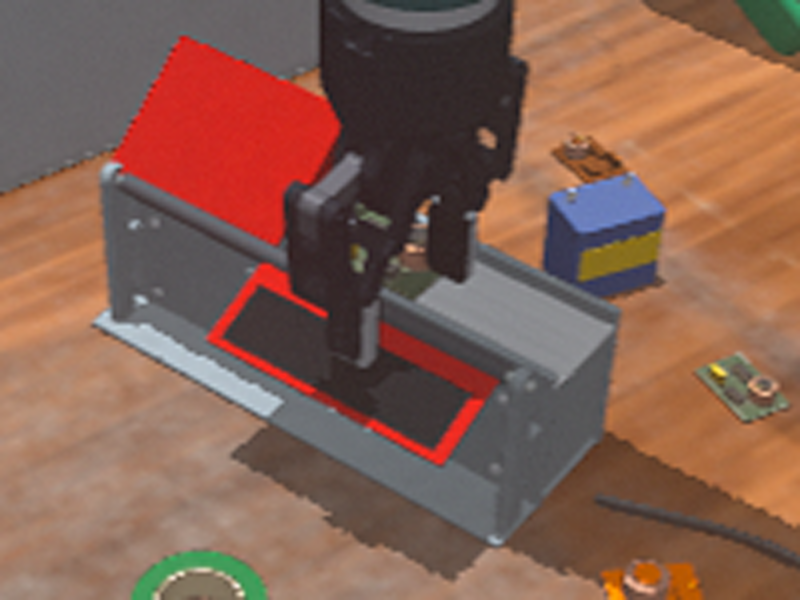

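>>> {"api": "servo_tool", "payload": {
  "travel": [
    [0.07,0,0],
    [0.07,0,0],
    [0.07,0,0],
    [0.07,0,0],
    [0,0,0]
  ],
  "rot": [
    [0,0,0],
    [0,0,0],
    [0,0,0],
    [0,0,0],
    [0,0,0]
  ],
  "claw": [64,64,64,64,64]
}}

```text
time_s: 8.75
eef_pos: [0.5761, 0.0457, 0.0771]
orientation: [-1.559, -0.223, 0.223]
ft_force: [-3.9, 0.7, 4.1]
width: 0.746
```

```bash
python3 look.py f wrist scene
```

```text
t 8.75 pos [0.5761 0.0457 0.0771] bin [-42.1  33.9  77.1] F [-3.9  0.7  4.1] w 63.7
rot to go (tool, units 6deg) [-0. -0.  0.]
travel to go (tool, units 60mm) [-1.06 -0.55  0.  ]
```

View pics/f_wrist.png

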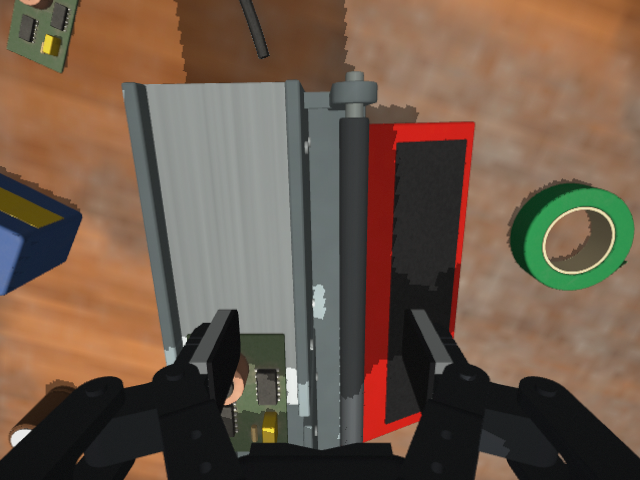

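View pics/f_scene.png

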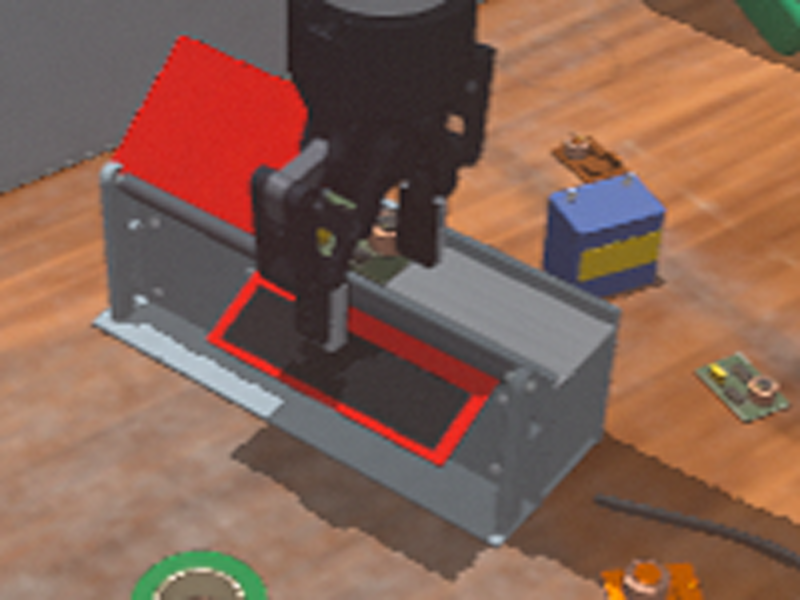

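>>> {"api": "servo_tool", "payload": {
  "travel": [
    [0.06,0,0],
    [0.06,0,0],
    [0.06,0,0],
    [0,0,0]
  ],
  "rot": [
    [0,0,0],
    [0,0,0],
    [0,0,0],
    [0,0,0]
  ],
  "claw": [64,64,64,64]
}}

```text
time_s: 9.35
eef_pos: [0.5864, 0.0487, 0.0771]
orientation: [-1.559, -0.223, 0.223]
ft_force: [-4.2, 0.7, 4.1]
width: 0.753
```

>>> {"api": "servo_tool", "payload": {
  "travel": [
    [0.06,0,0],
    [0.06,0,0],
    [0,0,0],
    [0,0,0]
  ],
  "rot": [
    [0,0,0],
    [0,0,0],
    [0,0,0],
    [0,0,0]
  ],
  "claw": [64,64,64,64]
}}

```text
time_s: 9.85
eef_pos: [0.5939, 0.0509, 0.0772]
orientation: [-1.559, -0.224, 0.221]
ft_force: [-2.7, -0.4, 5.1]
width: 0.748
```

```bash
python3 look.py g wrist scene
```

```text
t 9.85 pos [0.5939 0.0509 0.0772] bin [-23.6  33.9  77.2] F [-2.7 -0.4  5.1] w 63.9
rot to go (tool, units 6deg) [-0.   -0.    0.01]
travel to go (tool, units 60mm) [-1.37 -0.55  0.  ]
```

View pics/g_wrist.png

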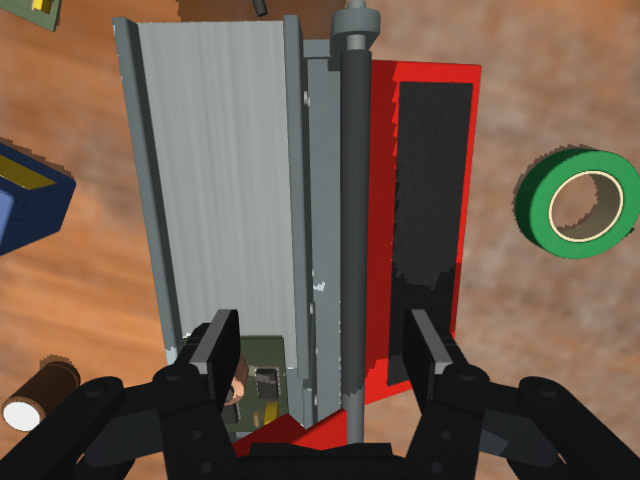

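View pics/g_scene.png

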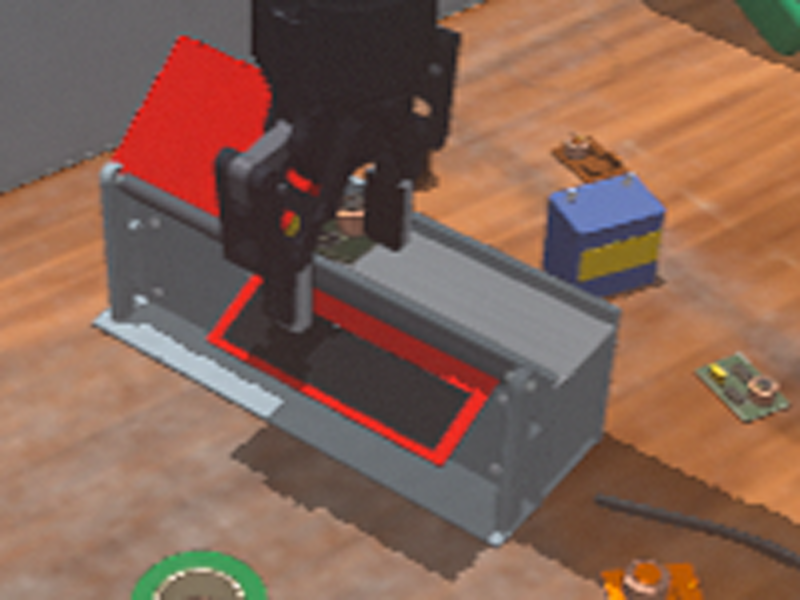

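>>> {"api": "servo_tool", "payload": {
  "travel": [
    [0.05,0,0],
    [0.05,0,0],
    [0,0,0],
    [0,0,0]
  ],
  "rot": [
    [0,0,0],
    [0,0,0],
    [0,0,0],
    [0,0,0]
  ],
  "claw": [64,64,64,64]
}}

```text
time_s: 10.45
eef_pos: [0.599, 0.0523, 0.0771]
orientation: [-1.559, -0.222, 0.223]
ft_force: [-4.3, 1.3, 4.5]
width: 0.748
```

```bash
python3 look.py i wrist scene
```

```text
t 10.45 pos [0.599  0.0523 0.0771] bin [-18.3  33.9  77.1] F [-4.3  1.3  4.5] w 63.9
rot to go (tool, units 6deg) [-0. -0. -0.]
travel to go (tool, units 60mm) [-1.46 -0.55  0.  ]
```

View pics/i_wrist.png

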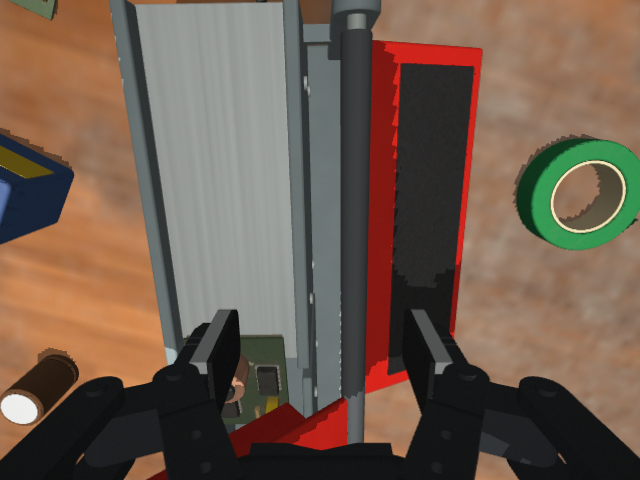

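>>> {"api": "servo_tool", "payload": {
  "travel": [
    [0.05,0,0],
    [0.05,0,0],
    [0,0,0],
    [0,0,0]
  ],
  "rot": [
    [0,0,0],
    [0,0,0],
    [0,0,0],
    [0,0,0]
  ],
  "claw": [64,64,64,64]
}}

```text
time_s: 11.05
eef_pos: [0.6052, 0.0541, 0.0773]
orientation: [-1.559, -0.223, 0.222]
ft_force: [-4.1, 0.8, 5.9]
width: 0.751
```

```bash
python3 look.py j wrist scene
```

```text
t 11.05 pos [0.6052 0.0541 0.0773] bin [-11.8  33.9  77.3] F [-4.1  0.8  5.9] w 64.1
rot to go (tool, units 6deg) [ 0.   -0.    0.01]
travel to go (tool, units 60mm) [-1.57 -0.55  0.  ]
```

View pics/j_wrist.png

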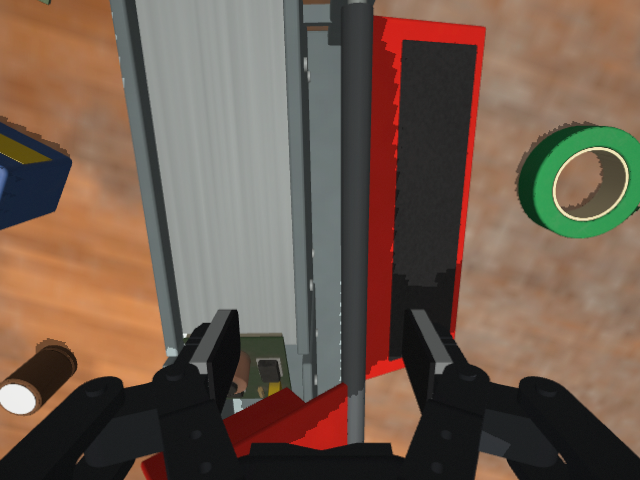

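View pics/j_scene.png

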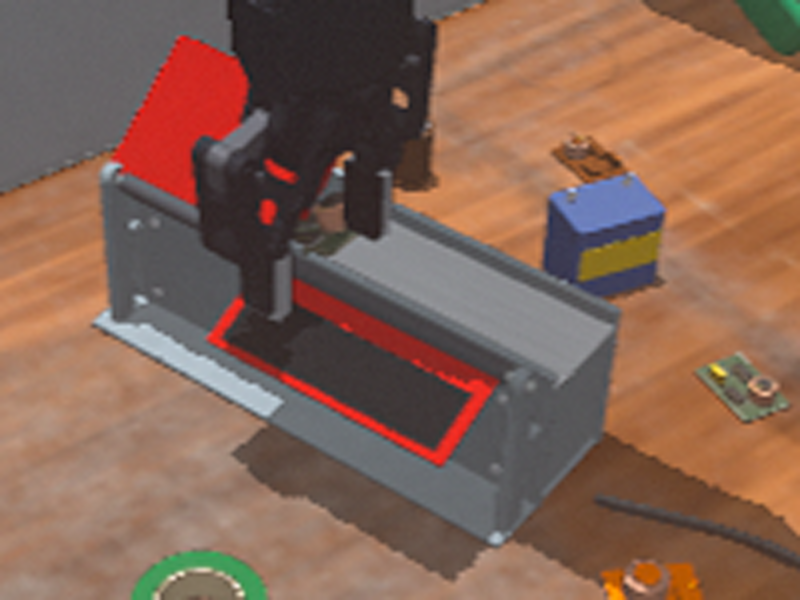

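>>> {"api": "servo_tool", "payload": {
  "travel": [
    [0.03,0,0],
    [0.02,0,0],
    [0,0,0],
    [0,0,0]
  ],
  "rot": [
    [0,0,0],
    [0,0,0],
    [0,0,0],
    [0,0,0]
  ],
  "claw": [64,64,64,64]
}}

```text
time_s: 11.65
eef_pos: [0.6083, 0.055, 0.0774]
orientation: [-1.559, -0.224, 0.222]
ft_force: [-3.3, 0.7, 5.7]
width: 0.749
```

```bash
python3 look.py k wrist
```

```text
t 11.65 pos [0.6083 0.055  0.0774] bin [-8.7 33.9 77.4] F [-3.3  0.7  5.7] w 64.0
rot to go (tool, units 6deg) [ 0.   -0.    0.01]
travel to go (tool, units 60mm) [-1.62 -0.54  0.  ]
```

View pics/k_wrist.png

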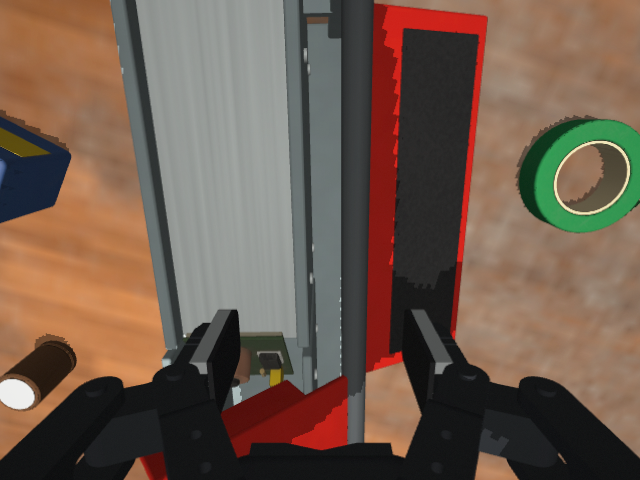

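>>> {"api": "servo_tool", "payload": {
  "travel": [
    [-0.2,0,0],
    [-0.2,0,0],
    [0,0,0],
    [0,0,0]
  ],
  "rot": [
    [0,0,0],
    [0,0,0],
    [0,0,0],
    [0,0,0]
  ],
  "claw": [64,64,64,64]
}}

```text
time_s: 12.2
eef_pos: [0.5845, 0.0478, 0.0771]
orientation: [-1.56, -0.222, 0.223]
ft_force: [0.7, 1.8, 4.8]
width: 0.749
```

```bash
python3 look.py l wrist scene
```

```text
t 12.2 pos [0.5845 0.0478 0.0771] bin [-33.5  33.6  77.1] F [0.7 1.8 4.8] w 64.0
rot to go (tool, units 6deg) [ 0. -0. -0.]
travel to go (tool, units 60mm) [-1.21 -0.55  0.01]
```

View pics/l_wrist.png

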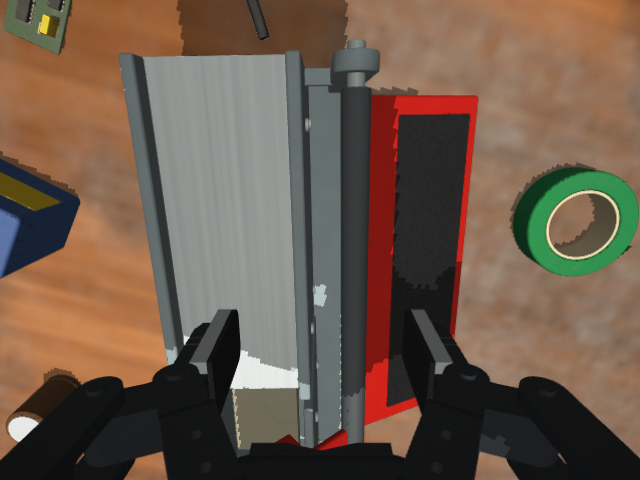

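View pics/l_scene.png

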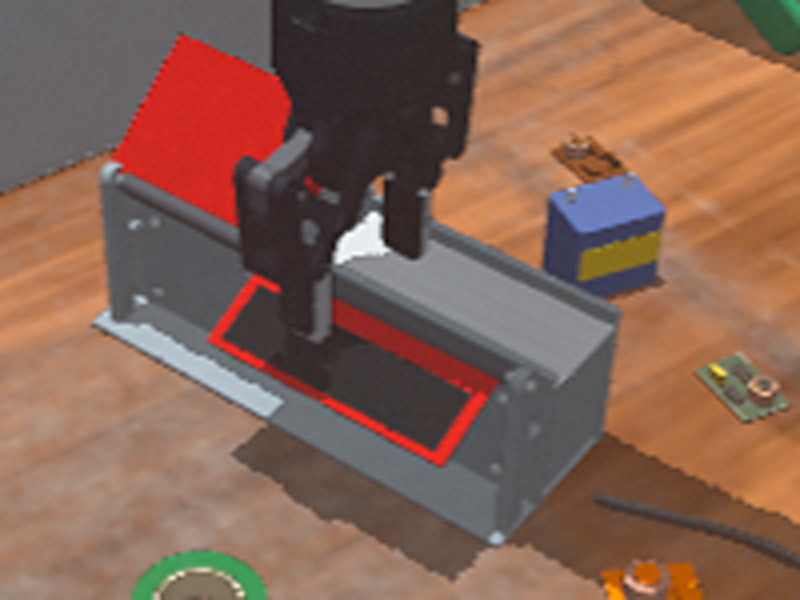

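>>> {"api": "servo_tool", "payload": {
  "travel": [
    [-0.4,0,0],
    [-0.5,0,0],
    [-0.2,0,0],
    [0,0,0],
    [0,0,0]
  ],
  "rot": [
    [0,0,0],
    [0,0,0],
    [0,0,0],
    [0,0,0],
    [0,0,0]
  ],
  "claw": [64,64,64,64,64]
}}

```text
time_s: 12.92
eef_pos: [0.5198, 0.0291, 0.0765]
orientation: [-1.56, -0.219, 0.226]
ft_force: [-3.3, 0.6, 4.1]
width: 0.754
```

```bash
python3 look.py m wrist scene
```

```text
t 12.93 pos [0.5198 0.0291 0.0765] bin [-100.9   33.8   76.5] F [-3.3  0.6  4.1] w 64.4
rot to go (tool, units 6deg) [-0.   -0.   -0.04]
travel to go (tool, units 60mm) [-0.09 -0.56  0.  ]
```

View pics/m_wrist.png

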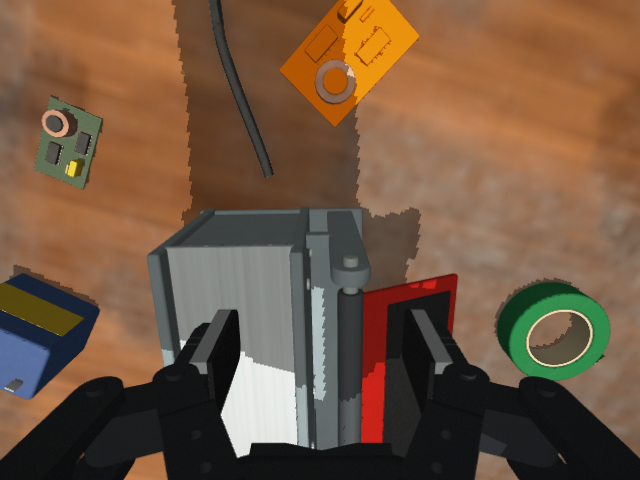

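View pics/m_scene.png

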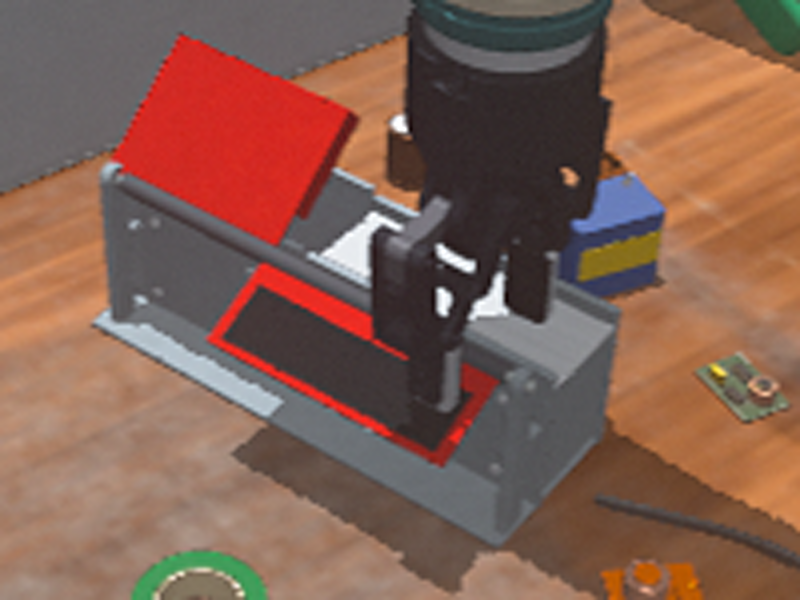

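>>> {"api": "servo_tool", "payload": {
  "travel": [
    [0.4,0,0],
    [0.5,0,0],
    [0.3,0,0],
    [0,0,0],
    [0,0,0]
  ],
  "rot": [
    [0,0,0],
    [0,0,0],
    [0,0,0],
    [0,0,0],
    [0,0,0]
  ],
  "claw": [64,64,64,64,64]
}}

```text
time_s: 13.65
eef_pos: [0.5921, 0.051, 0.0775]
orientation: [-1.558, -0.226, 0.219]
ft_force: [2.0, 3.5, 4.8]
width: 0.747
```

```bash
python3 look.py n wrist; python3 - <<'E'
import cv2
im=cv2.imread("pics/n_wrist.png"); cv2.imwrite("pics/n_z.png",cv2.resize(im[330:470,170:370],None,fx=4,fy=4,interpolation=cv2.INTER_CUBIC))
E
```

```text
t 13.65 pos [0.5921 0.051  0.0775] bin [-25.4  34.6  77.5] F [2.  3.5 4.8] w 63.8
rot to go (tool, units 6deg) [-0.01 -0.    0.04]
travel to go (tool, units 60mm) [-1.34 -0.55 -0.01]
```

View pics/n_z.png

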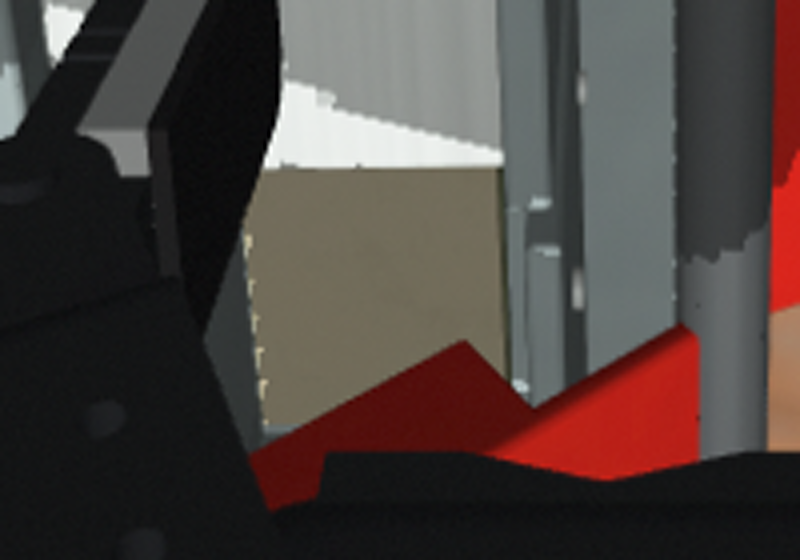

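```bash
python3 - <<'E'
from h import *
import pickle
from bench import *
d=pickle.load(open("wrist.pkl","rb")); s,R=status()
for z in(.012,.022,.04):
  for px in[(232,388),(236,437),(296,373),(296,420)]:
    print(px,wrist_unp(d,R,s["eef_pos"],px,z).round(1))
print([(round(float(r["p"]),2),(tobin(P,r["location"])[0]*1000).round(1)) for r in nets.pinpoint("module_center","wrist")][:4])
E
```

```text
t 13.7 pos [0.5917 0.0507 0.0776] bin [-25.8  34.4  77.6] F [1.9 4.1 3.9] w 63.9
rot to go (tool, units 6deg) [-0.   -0.    0.03]
(232, 388) [ 59.5 -22.3  12. ]
(236, 437) [ 98.3 -22.3  12. ]
(296, 373) [48.4 18.5 12. ]
(296, 420) [84.5 17.8 12. ]
(232, 388) [ 51.7 -19.6  22. ]
(236, 437) [ 88.6 -19.6  22. ]
(296, 373) [41.2 19.3 22. ]
(296, 420) [75.5 18.6 22. ]
(232, 388) [ 37.7 -14.8  40. ]
(236, 437) [ 71.3 -14.8  40. ]
(296, 373) [28.1 20.6 40. ]
(296, 420) [59.4 20.  40. ]
[(0.62, array([57.3, -0.4, 14.3]))]
```

>>> {"api": "servo_tool", "payload": {
  "travel": [
    [-0.3,0,0],
    [-0.3,0,0],
    [0,0,0],
    [0,-0.1,0],
    [0,-0.15,0],
    [0,-0.25,0],
    [0,-0.5,0],
    [0,-0.5,0]
  ],
  "rot": [
    [0,0,0],
    [0,0,0],
    [0,0,0],
    [0,0,0],
    [0,0,0],
    [0,0,0],
    [0,0,0],
    [0,0,0]
  ],
  "claw": [64,64,64,64,64,64,64,64]
}}

```text
time_s: 14.75
eef_pos: [0.5565, 0.0393, 0.1687]
orientation: [-1.56, -0.223, 0.221]
ft_force: [0.5, 0.2, -0.9]
width: 0.75
```

>>> {"api": "servo_tool", "payload": {
  "travel": [
    [-0.6,-0.7,0],
    [-0.6,-0.3,0],
    [-0.6,0,0],
    [0,0,0],
    [0,0,0]
  ],
  "rot": [
    [0,0,0],
    [0,0,0],
    [0,0,0],
    [0,0,0],
    [0,0,0]
  ],
  "claw": [64,64,64,64,64]
}}

```text
time_s: 15.38
eef_pos: [0.4536, 0.0095, 0.2279]
orientation: [-1.56, -0.224, 0.22]
ft_force: [0.7, 1.5, -1.3]
width: 0.752
```

```bash
python3 look.py z wrist scene top; python3 - <<'E'
from bench import *
for c in ["scene","top"]:
  for t in ["battery","brown_capacitor","green_tape","skirt","press_bar"]:
    try: print(c,t,[(round(float(r["p"]),2),[round(float(x),4) for x in r["location"]]) for r in nets.pinpoint(t,c)][:2])
    except Exception as e: print(e)
E
```

```text
t 15.38 pos [0.4536 0.0095 0.2279] bin [-169.9   33.5  227.9] F [ 0.7  1.5 -1.3] w 64.2
rot to go (tool, units 6deg) [ 0.01 -0.01  0.03]
travel to go (tool, units 60mm) [1.06 1.97 0.01]
scene battery [(0.58, [0.5985, -0.1192, -0.0036])]
scene brown_capacitor [(0.74, [0.7214, -0.0872, -0.0024]), (0.52, [0.5196, 0.172, 0.0026])]
scene green_tape [(0.85, [0.5212, 0.1723, 0.0061]), (0.56, [0.5962, -0.1235, -0.0015])]
scene skirt [(0.65, [0.634, 0.0254, 0.081])]
scene press_bar [(0.9, [0.5462, 0.085, 0.0988]), (0.64, [0.6721, 0.0406, 0.0066])]
top battery [(0.66, [0.5986, -0.1157, 0.001])]
top brown_capacitor [(0.59, [0.7181, -0.0902, 0.002])]
top green_tape [(0.69, [0.5225, 0.1722, 0.0035]), (0.5, [0.5506, 0.084, 0.1003])]
top skirt [(0.67, [0.635, 0.0236, 0.0763])]
top press_bar [(0.64, [0.5519, 0.0813, 0.0978])]
```

View pics/z_wrist.png

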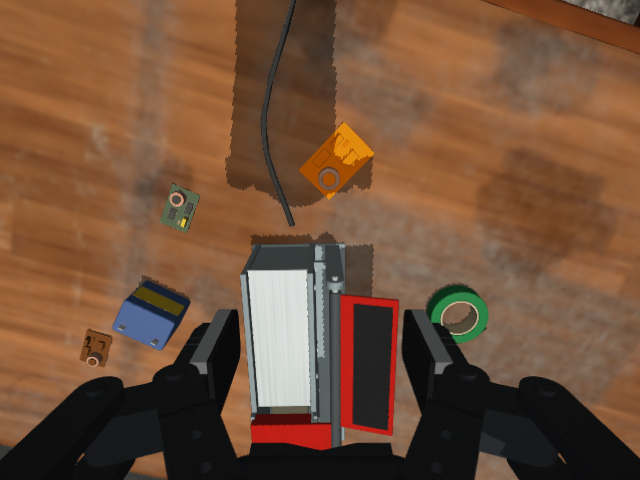

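View pics/z_scene.png

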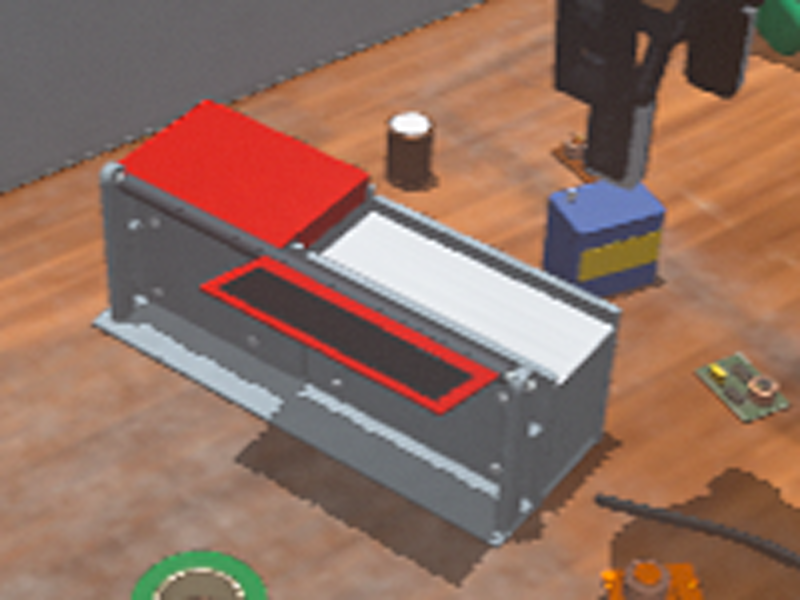

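The deck is empty, and the flap's corners are back at their shut positions in the scene crop ((208,100) and (370,178)). The bystanders haven't moved and the arm is clear, so I'm handing in.

```bash
python3 -c "
from bench import *
print(bot.hand_in()); print(sense()['time_s'])"
```

```text
the job is handed in; nothing more can be done
None
the job is handed in; nothing more can be done
```

The failed module is in the reject bin's pocket and the flap has sprung shut. I handed the job in at about 16 s of the 48 s allowed; it reports no verdict.

**What I did:** With the gripper 64 mm open, one fingertip pressed the red bar down, which held the flap about 0.69 rad open. The other fingertip pushed the module along the deck until its middle was about 27 mm past the brink. It tilted there without dropping, its rear edge apparently caught under the fingertip. I backed the finger off with the flap still held open, and it dropped in. Then I lifted clear.

**Last checks:**
- **Module:** Before I let the flap close, the wrist picture showed it upside down, flat on the pocket floor. It was at about bin x 57 mm, y 0 mm and 15–20 mm high. I did not see inside again after the flap shut.
- **Flap:** It looks the same as in the first picture, so I judged it shut from the picture, not from a measured angle.
- **Bystanders:** The battery, capacitor and tape roll read within about 4 mm of their first positions, which is the networks' own accuracy.
- **Forces:** The highest reading I saw was about 7 N, and the arm was touching nothing at the end.

No check failed. The only disagreements were a few millimetres between cameras in the first readings of the bin's position. I settled those by fitting the bin outline to the pictures, and the wrist camera agreed with the result to within a few millimetres.

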